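Charge a mill jar with grinding cylinders from the filling chute

ROBOT

A 6-joint arm with a two-finger parallel gripper is mounted at the origin on the work surface. World frame = base frame: x ahead of the robot, y to its left, z up, the work surface at z = 0. Lengths are in m, angles in rad, forces in N, time in s.
With the tool pointing down it reaches from about 0.3 to 0.95 m from the base axis. Payload 3.1 kg.
Tool frame: the origin (TCP) lies between the finger pads; the fingertips stand 19 mm ahead of it and the grasp point (between the pads) is the TCP; z points along the fingers, y is the line along which they close (so a half turn about z gives the same grasp; the last joint's range is limited). The gripper opens to 85 mm and grips with 20 to 120 N. Pads are 22 mm wide; open, the fingers measure 114 mm over their backs; the gripper's body (76 mm by 85 mm) begins 54 mm behind the grasp point. The pads swing forward as they close: fully open they stand 13 mm farther back than shut.
Start: joints at [-1.308, 0.308, 1.634, -0, 1.2, -0.07], TCP at [0.204, -0.591, 0.25] pointing down, gripper open.
Joint ranges: [-3.06, 3.06], [-0.79, 1.96], [0.05, 2.63], [-1.19, 4.34], [0.05, 2.64], [-2.94, 2.94]. Speed limits (rad/s): [2.79, 2.79, 3.14, 3.14, 3.14, 3.14].

INTERFACE

Orientations are given as a unit quaternion [w, x, y, z].
In Python, from bench import * gives the robot as it stands. The module is installed in compiled form; this text tells all that it offers.
- The arm moves only by the shell command python3 -m jog 'ROWS' [OPENING]. ROWS is JSON, a list of rows, each a list of 6 numbers: the shift along the tool's x, y, z scaled (see below), then the turn, a rotation vector about the tool's x, y, z scaled (see below). A call has exactly 8 rows; each row shifts and turns the commanded pose from where the row before left it, along the tool's axes as they then stand; what a row does not reach is not made up. The controller multiplies each number of a shift by 0.025 m and each number of a turn by 0.1 rad. A row lasts 1/10 s, in which the tool goes at most 50 mm and 8.59 degrees, less where a joint would pass 70% of its speed; a pose out of reach is approached as far as the arm can. A call with a number of a shift or a turn outside -1 to 1 is refused whole. A call with a gripper value outside its range is refused whole. OPENING is the opening, from 0 (shut) to 1 (fully open), set as the call begins (- or left out, the last holds). The fingers move at their own pace and stop on an object; the grip force is fixed at half the most. Time passes only in rows, so rows that do not move let the fingers close, or fill a call up. It gives the time, the measured TCP pose, the force, the opening and the grip force at its end, in the units of the state.
- read_state(): the state, without advancing time (a new reading comes with each control period).
- get_image(name): name is "scene" or "side" or "wrist"; returns a dict with "frame" (480x640x3 uint8, red, green, blue), "mtx" (3x3 intrinsics, pixels), "D" ([k1, k2, p1, p2, k3] as OpenCV has them; the pictures are not rectified), "xyz" and "rotation" of the camera in the world. Camera axes: x right, y down, z forward; pixel columns grow to the right and rows downward; lengths in m; the calibration is good to about 2 mm. A picture is of the moment at which its call begins. There is no depth.
- close_job(): hands the job in; it is judged then, once.
The state is a dict: "t": time; "joint_positions": joint angles; "dq": joint speeds; "tau": joint torques, N m; "position": TCP position; "tool_rot": TCP orientation; "force": force on the tool from outside, world axes, zero at the start; "wrist_torque": the same for the moment, N m; "grip_width": finger opening in m; "grasp_force": force on a finger pad.
Only numpy, scipy, OpenCV 4.12 (cv2) and the standard library are available. Lean on these libraries where they do the work, as an engineer would, in place of code of your own. Each camera call takes 0.05 s, during which the arm holds its last target. There are 200 camera calls.

TASK

The grinding cylinders have been weighed out in the steel filling chute on the balance. Pick the chute up without spilling any, rest its spout lightly on the rim of the open porcelain jar with the tip inside the mouth, and only then tip it so that all five cylinders slide into the jar, keeping the spout resting in the mouth until all of them lie in the jar; the rim chips easily, so feel for it and do not press hard. Then lay the empty chute back on the middle of the balance pan, right way up, let go of it, and leave the other things on the bench where they are.

Things in the scene. Friction and masses are not known exactly. Their poses are not given: they have to be found in the camera images.
- chute: filling chute: straight steel channel 180 mm long, 24 wide (20 inside), floor and walls 2 thick, 0.15-0.22 kg, heel closed, spout open. Flat side walls, 34 high from the heel to 35 ahead of the middle, then sloping to 8 at the spout; grip them from outside, from above. Origin: centre of the underside; +x to the spout, z up. Starts level on the pan, cylinders in a row at x about -72 to +16.
- chute_lip (a point): middle of the chute's open lip, on the underside edge at the spout (90 mm ahead of the chute's origin)
- chute_bed (a point): point on the chute's middle, 8.5 mm above its underside: the centre line of the lying cylinders
- media0: white zirconia grinding cylinder with round ends, 13 mm in diameter, 18 mm long, 11 g; origin at its centre, long axis along its x. They lie still in the chute while it is nearly level and start to slide when it is pitched down by some 14 to 26 degrees (this varies); 35 to 40 degrees empties it.
- media1: white zirconia grinding cylinder with round ends, 13 mm in diameter, 18 mm long, 11 g; origin at its centre, long axis along its x. Alike with the others.
- media2: white zirconia grinding cylinder with round ends, 13 mm in diameter, 18 mm long, 11 g; origin at its centre, long axis along its x. Alike with the others.
- media3: white zirconia grinding cylinder with round ends, 13 mm in diameter, 18 mm long, 11 g; origin at its centre, long axis along its x. Alike with the others.
- media4: white zirconia grinding cylinder with round ends, 13 mm in diameter, 18 mm long, 11 g; origin at its centre, long axis along its x. Alike with the others.
- jar_holder: the open white porcelain jar in its holder (plate 120 mm square, sleeve with thumb screw, pillar, aluminium cup), fixed and rigid. Origin: on the bench under the jar's axis. Jar, in mm: body 92 in diameter, neck 50; mouth 36 in diameter inside (slightly faceted), centred on that axis, wider 18 below the rim. The cup's height is set by hand: the flat rim is 173 to 208 above the bench; it is not measured: feel for it.
- balance: white top-loading balance, fixed, 280 mm deep, 190 mm wide, body 60 mm high, low keypad and display towards its -x; square steel pan 170 x 170 mm, its top 80 mm above the bench. Origin: on the bench under the pan's centre; may stand left or right of the jar.
- pan_top (a point): centre of the balance pan's top face, 80 mm above the bench
- jar_lid: bystander: the jar's small white porcelain lid with a knob, 54 mm in diameter, 26 mm high, lying between the balance and the jar; origin at the centre of its underside; leave it
- beaker: bystander: empty glass beaker, 68 mm in diameter, 85 mm high; origin at the centre of its underside; leave it
Not all that is in view belongs to the job. What is shaped like the chute but purple is not meant.

How it is judged:
On the way, in this order (a step that is already met when the one before it is completed fails the run):
1. the chute is lifted clear of the balance pan with all five cylinders in it (height (world z) of chute above 0.11 m and distance between each of media0, media1, media2, media3, media4 and chute_bed below 0.092 m), for 0.2 s.
2. the chute's spout rests on the jar's rim (contact force above 0.3 N) with the middle of its lip within 18 mm of the mouth's centre, all five cylinders still in the chute (contact force between chute and jar_holder above 0.3 N and horizontal distance between chute_lip and jar_holder below 0.018 m and distance between each of media0, media1, media2, media3, media4 and chute_bed below 0.092 m), for 0.3 s.
3. all five cylinders are in the jar while the spout still rests in its mouth (contact force between chute and jar_holder above 0.3 N and horizontal distance between chute_lip and jar_holder below 0.018 m and z of media0 in the frame of jar_holder between 0.066 and 0.14 m and horizontal distance between each of media0, media1, media2, media3, media4 and jar_holder below 0.042 m and z of media1 in the frame of jar_holder between 0.066 and 0.14 m and z of media2 in the frame of jar_holder between 0.066 and 0.14 m and z of media3 in the frame of jar_holder between 0.066 and 0.14 m and z of media4 in the frame of jar_holder between 0.066 and 0.14 m), for 0.2 s.
At the end, for the whole second after the job is handed in: All five cylinders lie inside the jar, below its neck; the empty chute lies right way up (within 0.08 rad) and at rest on the balance pan, its centre within 50 mm of the pan's centre, with nothing touched by the robot (z of media0 in the frame of jar_holder between 0.066 and 0.14 m and horizontal distance between each of media0, media1, media2, media3, media4 and jar_holder below 0.042 m and z of media1 in the frame of jar_holder between 0.066 and 0.14 m and z of media2 in the frame of jar_holder between 0.066 and 0.14 m and z of media3 in the frame of jar_holder between 0.066 and 0.14 m and z of media4 in the frame of jar_holder between 0.066 and 0.14 m and horizontal distance between chute and pan_top below 0.05 m and z of chute in the frame of pan_top between -0.004 and 0.006 m and angle between chute's own z axis and vertical below 0.08 rad and linear speed of chute below 0.02 m/s).
It fails at once if the chute bears on the jar or its holder with more than 15 N (the porcelain rim chips) (contact force between chute and jar_holder above 15 N).
It fails at once if the jar's lid or the beaker is displaced by more than 25 mm (distance of any of jar_lid, beaker from where it was at the start of the episode above 0.025 m).
It also fails if it takes over 72 s, if anything falls off the work surface, if the arm or the gripper's body presses on something with over 40 N, if the wrist force passes 120 N, or if a joint passes its speed limit or range.

## Working session

There is one attempt and no reset: what is moved stays moved. The work goes in short steps, Python scripts to look and compute and a shell command to move; the robot and the scene stay as the last step left them, time stands still between calls to the robot, and variables do not carry over. Pictures are saved under pics/ and viewed, at most 13 in all, crops included, and the job is handed in when it is done.

```bash
mkdir -p pics; cat > h.py <<'E'
from bench import *
import numpy as np, cv2
from scipy.spatial.transform import Rotation as R
def snap(n,f):
    d=get_image(n); cv2.imwrite('pics/'+f,cv2.cvtColor(d['frame'],cv2.COLOR_RGB2BGR))
    np.savez('pics/'+f+'.npz',**{k:np.array(d[k]) for k in('frame','mtx','D','xyz','rotation')}); return d
def rot(d):
    r=np.array(d['rotation'],float)
    return r if r.shape==(3,3) else R.from_quat(r[[1,2,3,0]]).as_matrix()
def ray(d,u,v):
    p=cv2.undistortPoints(np.array([[[u,v]]],float),d['mtx'],d['D'])[0,0]
    return rot(d)@np.array([p[0],p[1],1.])
def onz(d,u,v,z):
    r=ray(d,u,v);c=np.array(d['xyz'],float);return c+r*(z-c[2])/r[2]
def proj(d,P):
    M=rot(d).T; return cv2.projectPoints(np.atleast_2d(np.array(P,float)),cv2.Rodrigues(M)[0],-M@np.array(d['xyz'],float),d['mtx'],d['D'])[0][:,0]
def load(f): return dict(np.load('pics/'+f+'.npz'))
def st():
    s=read_state(); print({k:np.round(s[k],4).tolist() for k in('t','position','tool_rot','force','grip_width','grasp_force','joint_positions')}); return s
E
python3 - <<'E'
from h import *
for n in('scene','side'):
    d=snap(n,n+'0.png'); print(n,d['xyz'],d['rotation'])
st()
E
```

```text
scene [ 1.12933784 -0.51977415  0.96129733] [-0.35667613  0.84682118  0.36270527 -0.15530907]
side [0.00258539 0.75977003 1.07888185] [ 0.09900396 -0.27283176  0.90011095 -0.32490202]
{'t': 0.1, 'position': [0.204, -0.59, 0.2492], 'tool_rot': [-0.001, 0.9862, 0.1656, -0.0001], 'force': [0.0422, 0.82, 0.3645], 'grip_width': 0.0854, 'grasp_force': 0.0, 'joint_positions': [-1.3077, 0.3089, 1.6351, 0.0, 1.1997, -0.0697]}
```

View pics/scene0.png

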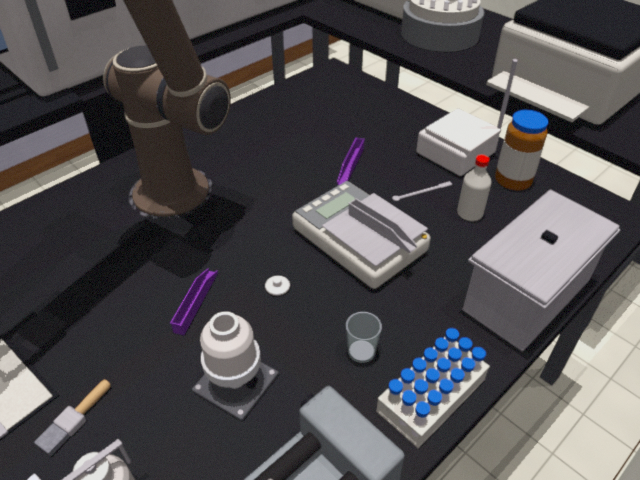

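View pics/side0.png

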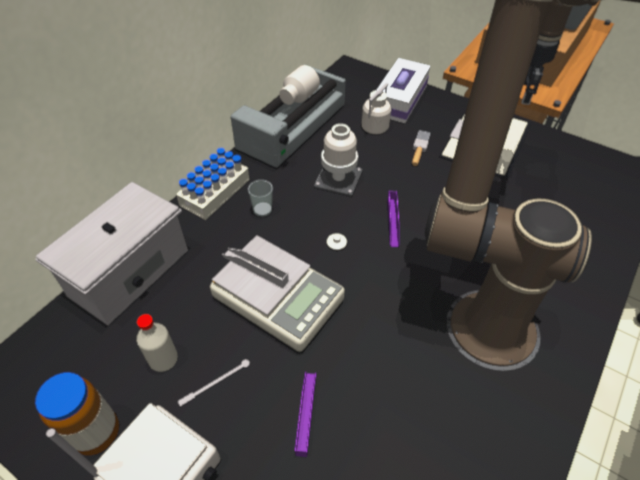

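```bash
python3 - <<'E'
from h import *
a=cv2.imread('pics/scene0.png')[175:285,285:435]; b=cv2.imread('pics/side0.png')[225:335,205:355]
c=cv2.imread('pics/scene0.png')[300:415,185:285]; e=cv2.imread('pics/side0.png')[115:195,305:375]
A=np.hstack([cv2.resize(a,(400,293),interpolation=2),cv2.resize(b,(400,293),interpolation=2)])
B=np.hstack([cv2.resize(c,None,fx=2.6,fy=2.6,interpolation=2),np.zeros((299,40,3),np.uint8),cv2.resize(e,None,fx=3.6,fy=3.6,interpolation=2)[:288]] if 0 else [cv2.resize(c,(260,299)),cv2.resize(e,(262,299))])
B=np.pad(B,((0,0),(0,800-B.shape[1]),(0,0)))
cv2.imwrite('pics/crop1.png',np.vstack([A,B]))
E
```

```text
(no output)
```

View pics/crop1.png

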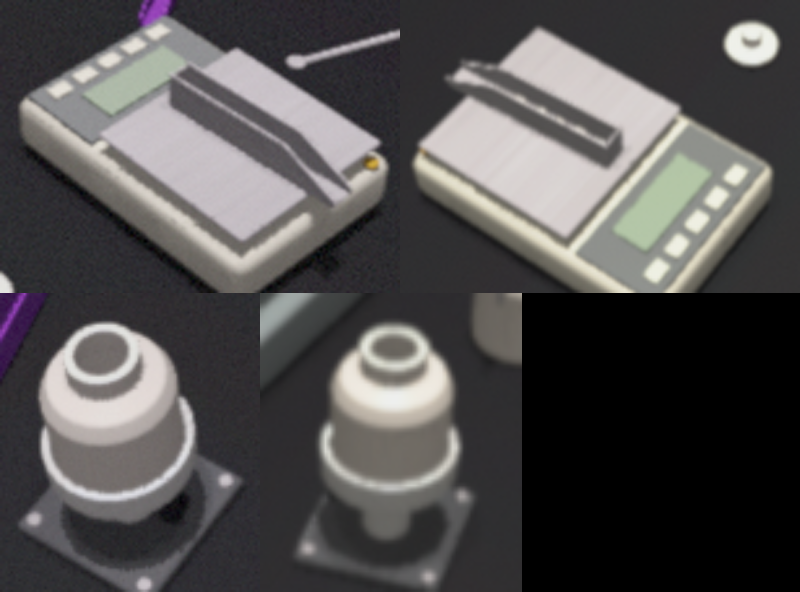

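```bash
cat >> h.py <<'E'
def tri(a,ua,b,ub):
    A=[];B=[]
    for d,u in((a,ua),(b,ub)):
        r=ray(d,*u);r/=np.linalg.norm(r);M=np.eye(3)-np.outer(r,r);A.append(M);B.append(M@np.array(d['xyz'],float))
    p=np.linalg.lstsq(np.vstack(A),np.hstack(B),rcond=None)[0]
    return p,np.linalg.norm(np.hstack(B)-np.vstack(A)@p)
E
python3 - <<'E'
from h import *
np.set_printoptions(precision=4,suppress=True)
a=load('scene0.png');b=load('side0.png')
S=lambda x,y:(285+x/2.667,175+y/2.664)
T=lambda x,y:(205+(x-400)/2.667,225+y/2.664)
print('rim',tri(a,(185+102.5/2.6,300+61/2.6),b,(305+133/3.743,115+55.5/3.7375)))
for n,pts,f,d in(('pan scene',[(103,133),(238,48),(382,145),(240,245)],S,a),('pan side',[(540,28),(680,108),(565,238),(418,148)],T,b)):
    q=np.array([onz(d,*f(*p),.08) for p in pts]);print(n,q,q.mean(0),np.linalg.norm(np.diff(q,axis=0),axis=1))
for n,p,q in(('heel top L/R',(172,73),(603,150)),('heelmid',(181,69),(611,137)),('lip mid',(341,198),(457,74))):
    print(n,tri(a,S(*p),b,T(*q)), onz(a,*S(*p),.114 if 'h' in n[0] else .088)[:2],onz(b,*T(*q),.114 if 'h' in n[0] else .088)[:2])
E
```

```text
rim (array([ 0.5832, -0.2306,  0.1856]), np.float64(0.0018699021635284684))
pan scene [[0.4407 0.1402 0.08  ]
 [0.4433 0.3064 0.08  ]
 [0.6141 0.2997 0.08  ]
 [0.6093 0.1281 0.08  ]] [0.5268 0.2186 0.08  ] [0.1662 0.1709 0.1716]
pan side [[0.6002 0.1343 0.08  ]
 [0.4341 0.1395 0.08  ]
 [0.4377 0.3086 0.08  ]
 [0.6041 0.3068 0.08  ]] [0.519  0.2223 0.08  ] [0.1661 0.1692 0.1663]
heel top L/R (array([0.4495, 0.224 , 0.1023]), np.float64(0.009955847247004095)) [0.4535 0.2093] [0.4493 0.2351]
heelmid (array([0.4531, 0.2197, 0.1122]), np.float64(0.0011725123437453186)) [0.4551 0.2186] [0.4516 0.2201]
lip mid (array([0.6304, 0.2238, 0.0813]), np.float64(0.0022049188520468733)) [0.6353 0.2192] [0.6249 0.2265]
```

```bash
R8='x'; python3 -m jog '[[0.73,-0.82,0,0,0,0],[0.73,-0.82,0,0,0,0],[0.73,-0.82,0,0,0,0],[0.73,-0.82,0,0,0,0],[0.73,-0.82,0,0,0,0],[0.73,-0.82,0,0,0,0],[0.73,-0.82,0,0,0,0],[0.73,-0.82,0,0,0,0]]' 1
python3 -m jog '[[0.73,-0.82,0,0,0,0],[0.73,-0.82,0,0,0,0],[0.73,-0.82,0,0,0,0],[0.73,-0.82,0,0,0,0],[0.73,-0.82,0,0,0,0],[0.73,-0.82,0,0,0,0],[0.73,-0.82,0,0,0,0],[0.73,-0.82,0,0,0,0]]'
python3 -m jog '[[0.73,-0.82,0,0,0,0],[0.73,-0.82,0,0,0,0],[0.73,-0.82,0,0,0,0],[0.73,-0.82,0,0,0,0],[0.73,-0.82,0,0,0,0],[0.73,-0.82,0,0,0,0],[0.73,-0.82,0,0,0,0],[0.73,-0.82,0,0,0,0]]'
python3 -m jog '[[0.73,-0.82,0,0,0,0],[0.73,-0.82,0,0,0,0],[0.73,-0.82,0,0,0,0],[0.73,-0.82,0,0,0,0],[0.73,-0.82,0,0,0,0],[0.73,-0.82,0,0,0,0],[0.73,-0.82,0,0,0,0],[0.73,-0.82,0,0,0,0]]'
python3 -m jog '[[0,0,0,0,0,0.8],[0,0,0,0,0,0.8],[0,0,0,0,0,0.8],[0,0,0,0,0,0.7],[0,0,0,0,0,0],[0,0,0,0,0,0],[0,0,0,0,0,0],[0,0,0,0,0,0]]'
python3 - <<'E'
from h import *
s=st(); snap('wrist','w1.png')
E
```

```text
t: 0.9
position: [0.2887, -0.3866, 0.2498]
tool_rot: [-0.0, 0.986, 0.166, -0.0]
force: [0.9, -0.4, 0.9]
grip_width: 0.0853
grasp_force: 0.0
t: 1.7
position: [0.373, -0.1841, 0.25]
tool_rot: [-0.0, 0.986, 0.166, -0.0]
force: [0.0, 0.3, -0.5]
grip_width: 0.0854
grasp_force: 0.0
t: 2.5
position: [0.4573, 0.0185, 0.2499]
tool_rot: [-0.0, 0.986, 0.166, -0.0]
force: [0.7, -0.0, -0.2]
grip_width: 0.0856
grasp_force: 0.0
t: 3.3
position: [0.5417, 0.2211, 0.2496]
tool_rot: [0.0, 0.986, 0.166, -0.001]
force: [0.2, -0.0, -1.0]
grip_width: 0.0855
grasp_force: 0.0
t: 4.1
position: [0.5417, 0.22, 0.2502]
tool_rot: [0.0, 1.0, 0.012, -0.0]
force: [-0.0, 0.7, -0.0]
grip_width: 0.0856
grasp_force: 0.0
{'t': 4.1, 'position': [0.5417, 0.22, 0.2502], 'tool_rot': [0.0, 0.9999, 0.0117, -0.0001], 'force': [-0.0025, 0.6967, -0.0153], 'grip_width': 0.0856, 'grasp_force': 0.0, 'joint_positions': [0.3113, 0.2315, 1.7313, -0.0, 1.179, 1.8588]}
```

View pics/w1.png

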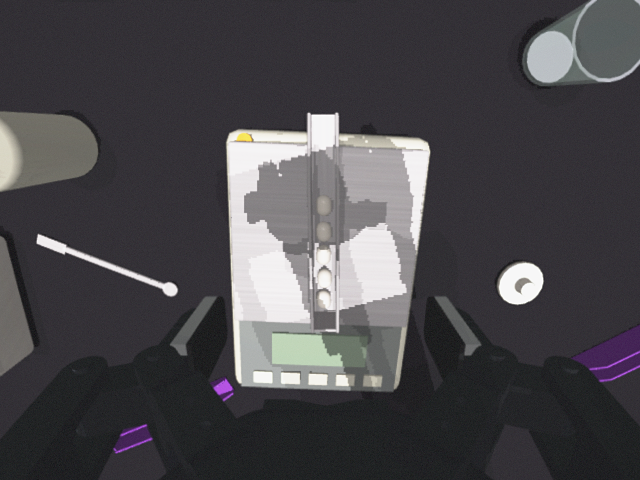

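```bash
python3 - <<'E'
from h import *
d=load('w1.png')
for p,z in(((310,331),.114),((338.5,330),.114),((323,115),.081),((308,115),.088),((339,115),.088)): print(onz(d,*p,z))
# predicted outline for a guess
for c,y in(((.542,.2205),0.02),((.538,.2205),0.0)):
    P=[[c[0]+x*np.cos(y),c[1]+x*np.sin(y),z] for x,z in((-90,.114),(35,.114),(90,.082))for x in[x/1000]]
    print(proj(d,P))
print(proj(d,[[.5417,.22,.102]]),d['xyz'])
E
```

```text
[0.45189335 0.23205212 0.114     ]
[0.45350218 0.20720042 0.114     ]
[0.63173157 0.22487403 0.081     ]
[0.63110166 0.23674    0.088     ]
[0.63168426 0.21210349 0.088     ]
[[325.28366105 331.20766338]
 [325.92559422 188.16163649]
 [326.17024437 114.68926064]]
[[323.12311768 335.14498571]
 [326.71015204 193.36840677]
 [328.25950113 119.87231258]]
[[326.3123009  228.52537514]] [0.61676934 0.22253368 0.37396274]
```

```bash
python3 -m jog '[[-0.15,-0.08,0.7,0,0,0],[0,0,0.8,0,0,0],[0,0,0.8,0,0,0],[0,0,0.8,0,0,0],[0,0,0.8,0,0,0],[0,0,0.8,0,0,0],[0,0,0.7,0,0,0],[0,0,0.46,0,0,0]]'
python3 -m jog '[[0,0,0,0,0,0],[0,0,0,0,0,0],[0,0,0,0,0,0],[0,0,0,0,0,0],[0,0,0,0,0,0],[0,0,0,0,0,0],[0,0,0,0,0,0],[0,0,0,0,0,0]]' 0
python3 -c "from h import *; st()"
```

```text
t: 4.95
position: [0.5373, 0.2217, 0.1023]
tool_rot: [0.0, 1.0, 0.012, -0.001]
force: [0.0, -0.4, -0.1]
grip_width: 0.0853
grasp_force: 0.0
t: 5.75
position: [0.5392, 0.2223, 0.1052]
tool_rot: [-0.0, 1.0, 0.011, 0.001]
force: [-0.6, -0.7, 5.4]
grip_width: 0.0231
grasp_force: 59.9
{'t': 5.75, 'position': [0.5392, 0.2223, 0.1052], 'tool_rot': [-0.0004, 0.9999, 0.0114, 0.0013], 'force': [-0.5514, -0.7226, 5.4252], 'grip_width': 0.0231, 'grasp_force': 59.8963, 'joint_positions': [0.3165, 0.404, 1.8327, -0.0001, 0.9022, 1.8645]}
```

```bash
python3 -m jog '[[0,0,-0.15,0,0,0],[0,0,-0.3,0,0,0],[0,0,-0.6,0,0,0],[0,0,-0.9,0,0,0],[0,0,-0.9,0,0,0],[0,0,-0.9,0,0,0],[0,0,-0.6,0,0,0],[0,0,-0.2,0,0,0]]'
python3 -m jog '[[0,0,-0.4,0,0,0],[0,0,-0.8,0,0,0],[0,0,-0.8,0,0,0],[0,0,-0.4,0,0,0],[0,0,0,0,0,0],[0,0,0,0,0,0],[0,0,0,0,0,0],[0,0,0,0,0,0]]'
python3 - <<'E'
from h import *
st(); snap('wrist','w2.png')
E
```

```text
t: 6.55
position: [0.5392, 0.2224, 0.2203]
tool_rot: [-0.001, 1.0, 0.011, 0.002]
force: [0.1, -0.1, -1.8]
grip_width: 0.0233
grasp_force: 59.0
t: 7.35
position: [0.5372, 0.2217, 0.276]
tool_rot: [0.0, 1.0, 0.011, -0.001]
force: [-0.6, -0.8, -1.9]
grip_width: 0.023
grasp_force: 59.0
{'t': 7.35, 'position': [0.5372, 0.2217, 0.276], 'tool_rot': [0.0004, 0.9999, 0.0114, -0.0013], 'force': [-0.5888, -0.7855, -1.9353], 'grip_width': 0.023, 'grasp_force': 58.969, 'joint_positions': [0.3165, 0.2029, 1.712, -0.0, 1.2294, 1.8645]}
```

View pics/w2.png

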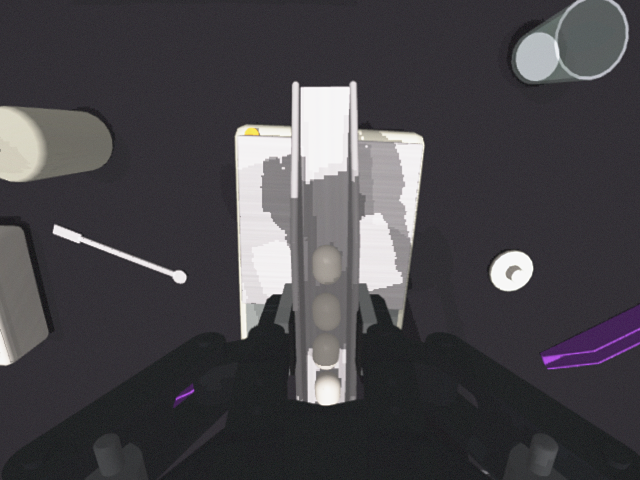

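```bash
python3 - <<'E'
from h import *
d=load('w2.png')
s=read_state(); T=np.array(s['position']); q=np.array(s['tool_rot']);Rt=R.from_quat(q[[1,2,3,0]]).as_matrix()
tl=lambda P: np.round(Rt.T@(P-T),4)
u=T[2]-.025
for p,h in(((325.5,86),.002),((295,84),.008),((354,84),.008),((327,265),.0085),((327,312),.0085),((326,350),.0085),((327,390),.0085)): print(p,tl(onz(d,*p,u+h)))
print('cam',tl(d['xyz']))
E
```

```text
(325.5, 86) [ 0.0934 -0.0007  0.0228]
(295, 84) [ 0.0934 -0.0124  0.0168]
(354, 84) [0.0934 0.0102 0.0168]
(327, 265) [ 0.0196 -0.      0.0165]
(327, 312) [-0.0037  0.      0.0165]
(326, 350) [-0.0243 -0.0004  0.0166]
(327, 390) [-0.0481  0.0001  0.0166]
cam [ 0.0749 -0.0008 -0.1235]
```

```bash
cat >> h.py <<'E'
JAR=np.array([.583,-.2306]); LT=np.array([.0934,-.0004,.0252])
def target(th,psi,lip):
    x=np.array([np.cos(psi)*np.cos(th),np.sin(psi)*np.cos(th),-np.sin(th)]);y=np.array([np.sin(psi),-np.cos(psi),0])
    Rm=np.c_[x,y,np.cross(x,y)]; return np.asarray(lip)-Rm@LT,Rm
def cur():
    s=read_state();q=np.array(s['tool_rot']);return np.array(s['position']),R.from_quat(q[[1,2,3,0]]).as_matrix()
def rows(p0,R0,p1,R1,n):
    w=R.from_matrix(R0.T@R1).as_rotvec()/n
    v=np.linalg.solve(sum(R0@R.from_rotvec(w*k).as_matrix() for k in range(n)),p1-p0)
    return np.round(np.r_[v/.025,w/.1],3)
def lipnow():
    p,Rm=cur();l=p+Rm@LT;return np.round(l,4),'h',np.round(l[:2]-JAR,4),'pitch',round(float(-np.arcsin(Rm[2,0])),4),'yaw',round(float(np.arctan2(Rm[1,0],Rm[0,0])),4)
def lip(h,z,psi=-.377): return [JAR[0]+h*np.cos(psi),JAR[1]+h*np.sin(psi),z]
E
python3 - <<'E'
from h import *
p,Rm=cur(); print(lipnow())
t=target(.12,-.377,lip(-.003,.22)); print(t[0]); print(rows(p,Rm,*t,24).tolist())
E
```

```text
(array([0.6307, 0.2243, 0.2508]), 'h', array([0.0477, 0.4549]), 'pitch', 0.0022, 'yaw', 0.0228)
[ 0.496652   -0.19684174  0.2561999 ]
[0.052, 0.704, 0.028, 0.01, -0.048, 0.166]
```

```bash
python3 -m jog '[[0.02,0.3,0,0,0,0],[0.04,0.5,0,0,0,0],[0.052,0.704,0.028,0.01,-0.048,0.166],[0.052,0.704,0.028,0.01,-0.048,0.166],[0.052,0.704,0.028,0.01,-0.048,0.166],[0.052,0.704,0.028,0.01,-0.048,0.166],[0.052,0.704,0.028,0.01,-0.048,0.166],[0.052,0.704,0.028,0.01,-0.048,0.166]]'
python3 -m jog '[[0.052,0.704,0.028,0.01,-0.048,0.166],[0.052,0.704,0.028,0.01,-0.048,0.166],[0.052,0.704,0.028,0.01,-0.048,0.166],[0.052,0.704,0.028,0.01,-0.048,0.166],[0.052,0.704,0.028,0.01,-0.048,0.166],[0.052,0.704,0.028,0.01,-0.048,0.166],[0.052,0.704,0.028,0.01,-0.048,0.166],[0.052,0.704,0.028,0.01,-0.048,0.166]]'
python3 -c "
from h import *
p,Rm=cur(); print(lipnow())
t=target(.12,-.377,lip(-.003,.22)); print(rows(p,Rm,*t,10).tolist())"
```

```text
t: 8.2
position: [0.5457, 0.0945, 0.273]
tool_rot: [-0.003, 0.999, -0.039, -0.014]
force: [-0.0, 0.1, -1.0]
grip_width: 0.0231
grasp_force: 59.0
t: 9.0
position: [0.5365, -0.0462, 0.2662]
tool_rot: [-0.006, 0.994, -0.105, -0.034]
force: [-1.1, -0.6, -2.2]
grip_width: 0.0234
grasp_force: 59.0
(array([ 0.626 , -0.0648,  0.2347]), 'h', array([0.043 , 0.1658]), 'pitch', 0.0681, 'yaw', -0.2109)
[0.021, 0.624, 0.036, 0.01, -0.051, 0.166]
```

```bash
python3 -m jog '[[0.021,0.624,0.036,0.01,-0.051,0.166],[0.021,0.624,0.036,0.01,-0.051,0.166],[0.021,0.624,0.036,0.01,-0.051,0.166],[0.021,0.624,0.036,0.01,-0.051,0.166],[0.021,0.624,0.036,0.01,-0.051,0.166],[0.021,0.624,0.036,0.01,-0.051,0.166],[0.021,0.624,0.036,0.01,-0.051,0.166],[0.021,0.624,0.036,0.01,-0.051,0.166]]'
python3 -m jog '[[0.021,0.624,0.036,0.01,-0.051,0.166],[0.021,0.624,0.036,0.01,-0.051,0.166],[0,0,0,0,0,0],[0,0,0,0,0,0],[0,0,0,0,0,0],[0,0,0,0,0,0],[0,0,0,0,0,0],[0,0,0,0,0,0]]'
python3 - <<'E'
from h import *
p,Rm=cur(); print(lipnow())
t=target(.12,-.377,lip(-.003,.20)); print(rows(p,Rm,*t,8).tolist())
a=snap('scene','s2.png');b=snap('side','d2.png')
L=[lipnow()[0]]
for n,d in(('s',a),('d',b)):
    print(n,proj(d,[lip(0,.186)]),proj(d,L))
I=[cv2.imread('pics/s2.png')[255:405,155:305],cv2.imread('pics/d2.png')[60:210,265:415]]
cv2.imwrite('pics/c2.png',np.hstack([cv2.resize(i,(400,400),interpolation=2) for i in I]))
E
```

```text
t: 9.8
position: [0.5069, -0.1668, 0.2579]
tool_rot: [-0.011, 0.984, -0.171, -0.054]
force: [0.3, -0.3, -1.6]
grip_width: 0.0231
grasp_force: 59.0
t: 10.6
position: [0.4974, -0.1947, 0.2561]
tool_rot: [-0.011, 0.981, -0.186, -0.059]
force: [0.2, -0.3, -2.4]
grip_width: 0.023
grasp_force: 59.1
(array([ 0.5811, -0.2272,  0.2199]), 'h', array([-0.0019,  0.0034]), 'pitch', 0.1198, 'yaw', -0.3752)
[0.012, 0.012, 0.099, -0.0, -0.0, 0.002]
s [[223.58840271 323.09183354]] [[221.89712098 308.74788623]]
d [[340.12114106 129.90927261]] [[340.57330468 120.69620093]]
```

View pics/c2.png

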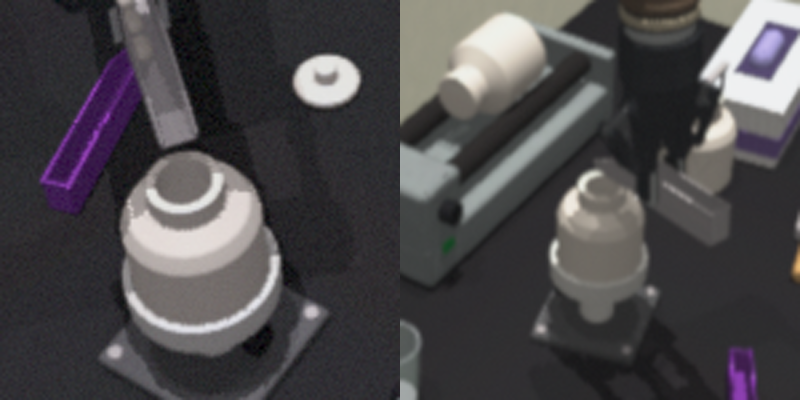

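```bash
python3 -m jog '[[0.012,0.012,0.099,0,0,0.002],[0.012,0.012,0.099,0,0,0.002],[0.012,0.012,0.099,0,0,0.002],[0.012,0.012,0.099,0,0,0.002],[0.012,0.012,0.099,0,0,0.002],[0.012,0.012,0.099,0,0,0.002],[0.012,0.012,0.099,0,0,0.002],[0.012,0.012,0.099,0,0,0.002]]'
python3 -c "
from h import *
print(lipnow(),read_state()['wrist_torque'])"
python3 -m jog '[[0.004,0,0.032,0,0,0],[0.004,0,0.032,0,0,0],[0.004,0,0.032,0,0,0],[0.004,0,0.032,0,0,0],[0.004,0,0.032,0,0,0],[0.004,0,0.032,0,0,0],[0.004,0,0.032,0,0,0],[0.004,0,0.032,0,0,0]]'
python3 -c "
from h import *
print(lipnow(),read_state()['wrist_torque'])"
```

```text
t: 11.5
position: [0.4964, -0.1974, 0.2359]
tool_rot: [-0.011, 0.98, -0.187, -0.059]
force: [-0.6, 0.5, -1.4]
grip_width: 0.0233
grasp_force: 59.1
(array([ 0.58  , -0.2301,  0.1997]), 'h', array([-0.003 ,  0.0005]), 'pitch', 0.1199, 'yaw', -0.3777) [-0.05326827 -0.08922137 -0.0225878 ]
t: 12.3
position: [0.4965, -0.1974, 0.2296]
tool_rot: [-0.011, 0.98, -0.187, -0.059]
force: [-0.0, -0.2, -2.6]
grip_width: 0.023
grasp_force: 59.1
(array([ 0.58  , -0.2301,  0.1934]), 'h', array([-0.003 ,  0.0005]), 'pitch', 0.1198, 'yaw', -0.3776) [-0.08096357 -0.08038118 -0.0260908 ]
```

```bash
python3 -m jog '[[0.004,0,0.032,0,0,0],[0.004,0,0.032,0,0,0],[0.004,0,0.032,0,0,0],[0.004,0,0.032,0,0,0],[0.004,0,0.032,0,0,0],[0,0,0,0,0,0],[0,0,0,0,0,0],[0,0,0,0,0,0]]'
python3 -c "
from h import *
print(lipnow(),read_state()['wrist_torque'])"
```

```text
t: 13.1
position: [0.4965, -0.1974, 0.2257]
tool_rot: [-0.011, 0.98, -0.187, -0.059]
force: [0.4, -1.0, -1.6]
grip_width: 0.0229
grasp_force: 59.1
(array([ 0.5801, -0.2301,  0.1895]), 'h', array([-0.0029,  0.0005]), 'pitch', 0.1197, 'yaw', -0.3776) [-0.05870093 -0.08743826  0.01334371]
```

```bash
for i in 1 ; do python3 -m jog '[[0.004,0,0.032,0,0,0],[0.004,0,0.032,0,0,0],[0.004,0,0.032,0,0,0],[0,0,0,0,0,0],[0,0,0,0,0,0],[0,0,0,0,0,0],[0,0,0,0,0,0],[0,0,0,0,0,0]]' | sed -n 4p
python3 -c "
from h import *
print(lipnow(),read_state()['wrist_torque'])"; done
python3 -m jog '[[0.004,0,0.032,0,0,0],[0.004,0,0.032,0,0,0],[0,0,0,0,0,0],[0,0,0,0,0,0],[0,0,0,0,0,0],[0,0,0,0,0,0],[0,0,0,0,0,0],[0,0,0,0,0,0]]' | sed -n 4p
python3 -c "
from h import *
print(lipnow(),read_state()['wrist_torque'])"
```

```text
force: [-3.4, 1.4, 3.7]
(array([ 0.5801, -0.2301,  0.1874]), 'h', array([-0.0029,  0.0005]), 'pitch', 0.1197, 'yaw', -0.3777) [ 0.01320916  0.06731209 -0.03513123]
force: [-5.2, 1.9, 9.7]
(array([ 0.5801, -0.2301,  0.1869]), 'h', array([-0.0029,  0.0005]), 'pitch', 0.1196, 'yaw', -0.3775) [ 0.097796    0.25357329 -0.02007729]
```

```bash
python3 -m jog '[[-0.005,0,-0.04,0,0,0],[-0.005,0,-0.04,0,0,0],[0,0,0,0,0,0],[0,0,0,0,0,0],[0,0,0,0,0,0],[0,0,0,0,0,0],[0,0,0,0,0,0],[0,0,0,0,0,0]]' | sed -n 4p
python3 - <<'E'
from h import *
for i in range(1):
    print(lipnow(),read_state()['wrist_torque'])
snap('wrist','w3.png'); snap('scene','s3.png'); snap('side','d3.png')
print(read_state()['force'])
w=cv2.imread('pics/w3.png'); s=cv2.imread('pics/s3.png')[270:360,175:275]; e=cv2.imread('pics/d3.png')[80:170,290:390]
A=cv2.resize(w,(480,360)); B=np.hstack([cv2.resize(s,(400,360),interpolation=2)])
C=cv2.resize(e,(320,288),interpolation=2)
o=np.zeros((600,800,3),np.uint8); o[:288,480:]=C; o[:360,:480]=A; o[312:600,480:]=cv2.resize(s,(320,288),interpolation=2)
cv2.imwrite('pics/c3.png',o)
E
```

```text
force: [-0.4, 0.7, 3.1]
(array([ 0.5802, -0.2301,  0.1874]), 'h', array([-0.0028,  0.0005]), 'pitch', 0.1195, 'yaw', -0.3776) [-0.05988169 -0.18056136  0.01137155]
[-1.03997685 -0.11250481  2.06681098]
```

View pics/c3.png

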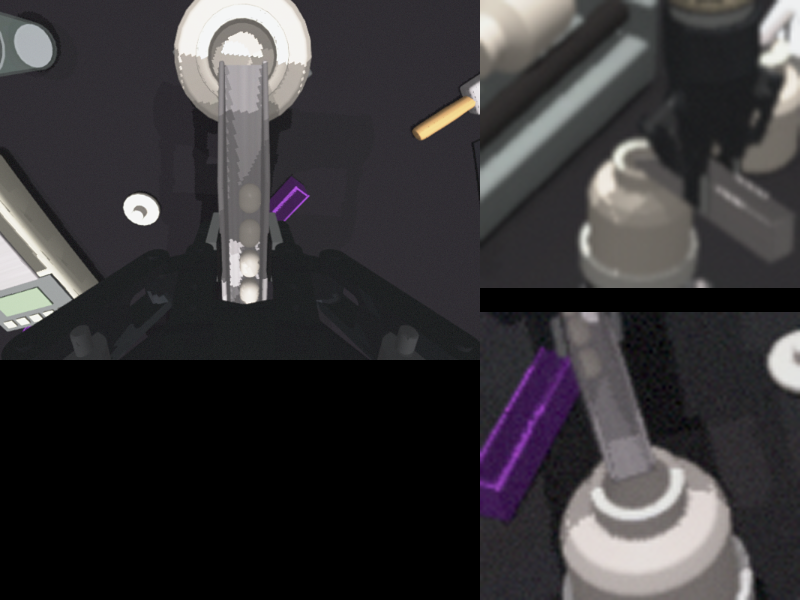

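```bash
python3 - <<'E'
from h import *
p,Rm=cur(); th=[.26,.40,.54,.68]
for t in th:
    q=target(t,-.377,lip(-.003,.1878-.0104*(np.tan(t)-np.tan(.12)))); print(t,rows(p,Rm,*q,7).tolist()); p,Rm=q
E
```

```text
0.26 [0.021, -0.003, -0.068, -0.001, -0.201, -0.001]
0.4 [0.024, -0.0, -0.066, -0.0, -0.2, 0.0]
0.54 [0.026, -0.0, -0.065, -0.0, -0.2, -0.0]
0.68 [0.028, 0.0, -0.064, 0.0, -0.2, 0.0]
```

```bash
python3 -m jog '[[0.021,-0.003,-0.068,0,-0.2,0],[0.021,-0.003,-0.068,0,-0.2,0],[0.021,-0.003,-0.068,0,-0.2,0],[0.021,-0.003,-0.068,0,-0.2,0],[0.021,-0.003,-0.068,0,-0.2,0],[0.021,-0.003,-0.068,0,-0.2,0],[0.021,-0.003,-0.068,0,-0.2,0],[0,0,0,0,0,0]]' | sed -n 4p
python3 -c "
from h import *
print(lipnow(),read_state()['wrist_torque'],read_state()['force'])"
```

```text
force: [0.8, -1.0, 0.1]
(array([ 0.5808, -0.2297,  0.1859]), 'h', array([-0.0022,  0.0009]), 'pitch', 0.2598, 'yaw', -0.3775) [-0.30764996 -0.37084521 -0.00241847] [ 0.84365011 -1.04680821  0.06535975]
```

```bash
python3 -m jog '[[0.024,0,-0.063,0,-0.2,0],[0.024,0,-0.063,0,-0.2,0],[0.024,0,-0.063,0,-0.2,0],[0.024,0,-0.063,0,-0.2,0],[0.024,0,-0.063,0,-0.2,0],[0.024,0,-0.063,0,-0.2,0],[0.024,0,-0.063,0,-0.2,0],[0,0,0,0,0,0]]' | sed -n 4p
python3 -c "
from h import *
print(lipnow(),read_state()['wrist_torque'],read_state()['force'])"
```

```text
force: [0.9, 0.4, 0.4]
(array([ 0.5805, -0.2297,  0.184 ]), 'h', array([-0.0025,  0.0009]), 'pitch', 0.4, 'yaw', -0.3775) [-0.19503041 -0.49205194  0.05487377] [0.92328118 0.40469491 0.40868974]
```

```bash
python3 -m jog '[[0.026,0,-0.063,0,-0.2,0],[0.026,0,-0.063,0,-0.2,0],[0.026,0,-0.063,0,-0.2,0],[0.026,0,-0.063,0,-0.2,0],[0.026,0,-0.063,0,-0.2,0],[0.026,0,-0.063,0,-0.2,0],[0.026,0,-0.063,0,-0.2,0],[0,0,0,0,0,0]]' | sed -n 4p
python3 -c "
from h import *
print(lipnow(),read_state()['wrist_torque'],read_state()['force'])"
python3 -m jog '[[0.028,0,-0.062,0,-0.2,0],[0.028,0,-0.062,0,-0.2,0],[0.028,0,-0.062,0,-0.2,0],[0.028,0,-0.062,0,-0.2,0],[0.028,0,-0.062,0,-0.2,0],[0.028,0,-0.062,0,-0.2,0],[0.028,0,-0.062,0,-0.2,0],[0,0,0,0,0,0]]' | sed -n 4p
python3 - <<'E'
from h import *
print(lipnow(),read_state()['wrist_torque'])
snap('wrist','w4.png'); snap('scene','s4.png'); snap('side','d4.png')
print(read_state()['force'],read_state()['t'])
w=cv2.imread('pics/w4.png'); s=cv2.imread('pics/s4.png')[260:350,175:275]; e=cv2.imread('pics/d4.png')[80:170,290:390]
o=np.zeros((600,800,3),np.uint8); o[:288,480:]=cv2.resize(e,(320,288),interpolation=2); o[:360,:480]=cv2.resize(w,(480,360)); o[312:600,480:]=cv2.resize(s,(320,288),interpolation=2)
cv2.imwrite('pics/c4.png',o)
E
```

```text
force: [2.4, -1.8, 1.5]
(array([ 0.5807, -0.2297,  0.1817]), 'h', array([-0.0023,  0.0009]), 'pitch', 0.5394, 'yaw', -0.3774) [-0.12117    -0.67164445  0.01111003] [ 2.43283011 -1.78132214  1.50229005]
force: [2.3, -1.4, 3.2]
(array([ 0.5802, -0.2296,  0.1794]), 'h', array([-0.0028,  0.001 ]), 'pitch', 0.6803, 'yaw', -0.3773) [-0.17195694 -0.655741    0.01838325]
[ 3.52004649 -0.76717586  3.36804974] 19.0
```

View pics/c4.png

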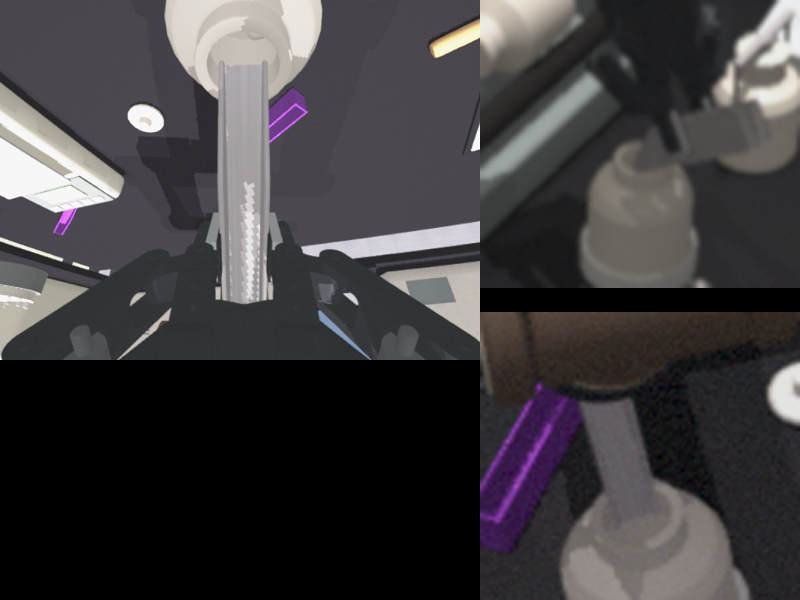

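```bash
python3 -m jog '[[0.028,0,-0.067,0,-0.2,0],[0.028,0,-0.067,0,-0.2,0],[0.028,0,-0.067,0,-0.2,0],[0,0,0,0,0,0],[0,0,0,0,0,0],[0,0,0,0,0,0],[0,0,0,0,0,0],[0,0,0,0,0,0]]' | sed -n 4p
python3 -m jog '[[0,0,0,0,0,0],[0,0,0,0,0,0],[0,0,0,0,0,0],[0,0,0,0,0,0],[0,0,0,0,0,0],[0,0,0,0,0,0],[0,0,0,0,0,0],[0,0,0,0,0,0]]' | sed -n 4p
python3 - <<'E'
from h import *
print(lipnow())
snap('wrist','w5.png');print(read_state()['force'])
p,Rm=cur()
up=target(.74,-.377,lip(-.005,.215)); print(rows(p,Rm,*up,8).tolist())
lv=target(0.,-.377,lip(-.005,.26)); print(rows(*up,*lv,16).tolist())
E
```

```text
force: [4.6, -0.9, 2.0]
force: [5.1, -1.6, 0.8]
(array([ 0.5799, -0.2295,  0.1785]), 'h', array([-0.0031,  0.0011]), 'pitch', 0.739, 'yaw', -0.3774)
[ 4.87312364 -1.6929251   0.9612703 ]
[-0.129, -0.0, -0.13, -0.001, -0.001, -0.0]
[-0.087, 0.0, 0.067, -0.0, 0.462, -0.0]
```

```bash
python3 -m jog '[[-0.12,0,-0.135,0,0,0],[-0.12,0,-0.135,0,0,0],[-0.13,0,-0.13,0,0,0],[-0.13,0,-0.13,0,0,0],[-0.13,0,-0.13,0,0,0],[-0.13,0,-0.13,0,0,0],[-0.13,0,-0.13,0,0,0],[-0.13,0,-0.13,0,0,0]]' | sed -n 4p
python3 - <<'E'
from h import *
print(lipnow())
snap('scene','s6.png'); snap('wrist','w6.png');print(read_state()['force'])
w=cv2.imread('pics/w6.png'); s=cv2.imread('pics/s6.png')[260:360,175:275]; 
o=np.zeros((480,800,3),np.uint8);  o[:360,:480]=cv2.resize(w,(480,360)); o[:320,480:]=cv2.resize(s,(320,320),interpolation=2)
cv2.imwrite('pics/c6.png',o)
E
```

```text
force: [0.5, 0.4, -1.4]
(array([ 0.5786, -0.229 ,  0.2158]), 'h', array([-0.0044,  0.0016]), 'pitch', 0.7398, 'yaw', -0.3775)
[-0.59524642 -0.4466938  -1.93915738]
```

View pics/c6.png

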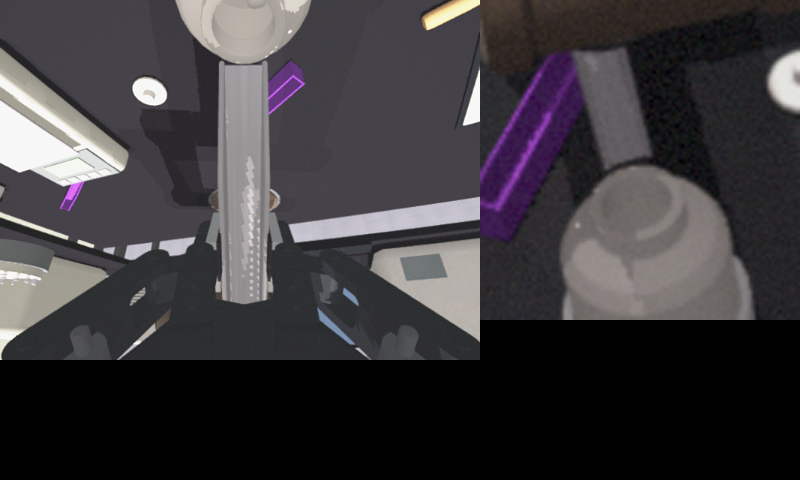

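```bash
python3 - <<'E'
from h import *
p,Rm=cur(); print(p)
_,R1=target(.05,.02,[0,0,0]); r=rows(p,Rm,np.array([.52,.22,.275]),R1,28); print(r.tolist())
w=R.from_rotvec(r[3:]*.1).as_matrix()
for k in range(28):
    p=p+Rm@(r[:3]*.025); Rm=Rm@w
    if k%6==0: print(k,p.round(3),(p+Rm@LT).round(3))
E
```

```text
[ 0.53041533 -0.21030764  0.29786977]
[-0.102, -0.603, 0.096, -0.056, 0.243, -0.134]
0 [ 0.533 -0.195  0.298] [ 0.584 -0.214  0.218]
6 [ 0.542 -0.103  0.297] [ 0.606 -0.118  0.226]
12 [ 0.544 -0.01   0.295] [ 0.618 -0.022  0.234]
18 [0.539 0.083 0.289] [0.622 0.076 0.24 ]
24 [0.528 0.174 0.281] [0.617 0.173 0.244]
```

```bash
python3 -m jog '[[-0.102,-0.603,0.096,-0.056,0.243,-0.134],[-0.102,-0.603,0.096,-0.056,0.243,-0.134],[-0.102,-0.603,0.096,-0.056,0.243,-0.134],[-0.102,-0.603,0.096,-0.056,0.243,-0.134],[-0.102,-0.603,0.096,-0.056,0.243,-0.134],[-0.102,-0.603,0.096,-0.056,0.243,-0.134],[-0.102,-0.603,0.096,-0.056,0.243,-0.134],[-0.102,-0.603,0.096,-0.056,0.243,-0.134]]' | sed -n 2p
python3 -m jog '[[-0.102,-0.603,0.096,-0.056,0.243,-0.134],[-0.102,-0.603,0.096,-0.056,0.243,-0.134],[-0.102,-0.603,0.096,-0.056,0.243,-0.134],[-0.102,-0.603,0.096,-0.056,0.243,-0.134],[-0.102,-0.603,0.096,-0.056,0.243,-0.134],[-0.102,-0.603,0.096,-0.056,0.243,-0.134],[-0.102,-0.603,0.096,-0.056,0.243,-0.134],[-0.102,-0.603,0.096,-0.056,0.243,-0.134]]' | sed -n 2p
python3 -m jog '[[-0.102,-0.603,0.096,-0.056,0.243,-0.134],[-0.102,-0.603,0.096,-0.056,0.243,-0.134],[-0.102,-0.603,0.096,-0.056,0.243,-0.134],[-0.102,-0.603,0.096,-0.056,0.243,-0.134],[-0.102,-0.603,0.096,-0.056,0.243,-0.134],[-0.102,-0.603,0.096,-0.056,0.243,-0.134],[-0.102,-0.603,0.096,-0.056,0.243,-0.134],[-0.102,-0.603,0.096,-0.056,0.243,-0.134]]' | sed -n 2p
python3 -m jog '[[-0.102,-0.603,0.096,-0.056,0.243,-0.134],[-0.102,-0.603,0.096,-0.056,0.243,-0.134],[-0.102,-0.603,0.096,-0.056,0.243,-0.134],[-0.102,-0.603,0.096,-0.056,0.243,-0.134],[0,0,0,0,0,0],[0,0,0,0,0,0],[0,0,0,0,0,0],[0,0,0,0,0,0]]'
python3 - <<'E'
from h import *
print(lipnow()); snap('wrist','w7.png'); snap('side','d7.png')
e=cv2.imread('pics/d7.png')[180:300,200:350]; w=cv2.imread('pics/w7.png')
o=np.zeros((560,800,3),np.uint8); o[:240,:320]=cv2.resize(w,(320,240)); o[:384,320:]=cv2.resize(e,(480,384),interpolation=2)
cv2.imwrite('pics/c7.png',o)
p,Rm=cur(); _,R1=target(.05,.02,[0,0,0]); print(rows(p,Rm,np.array([.52,.22,.116]),R1,10).tolist())
E
```

```text
position: [0.5428, -0.0857, 0.2959]
position: [0.5423, 0.0379, 0.2915]
position: [0.5295, 0.1606, 0.2816]
t: 24.75
position: [0.5198, 0.2192, 0.274]
tool_rot: [0.0, 1.0, 0.01, -0.025]
force: [-0.1, -0.5, -0.6]
grip_width: 0.0232
grasp_force: 59.2
(array([0.6118, 0.2215, 0.2442]), 'h', array([0.0288, 0.4521]), 'pitch', 0.05, 'yaw', 0.0201)
[0.032, -0.003, 0.631, 0.0, -0.0, -0.0]
```

View pics/c7.png

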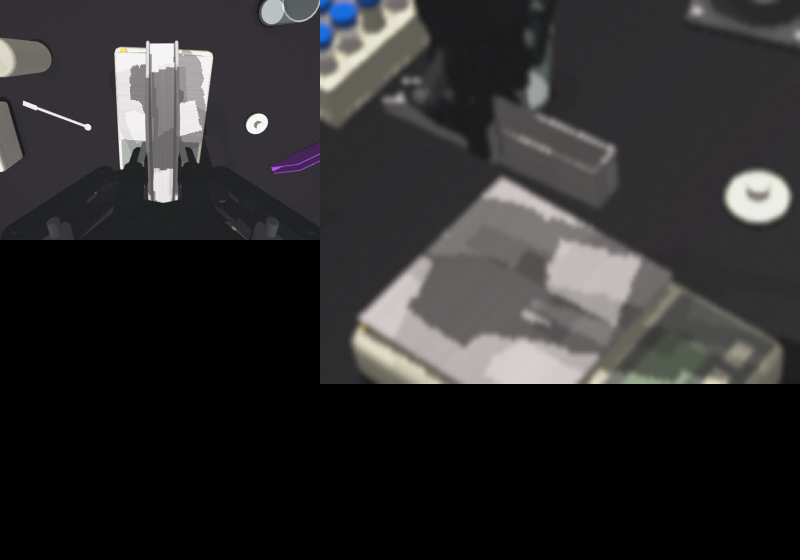

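```bash
python3 -m jog '[[0.03,0,0.63,0,0,0],[0.03,0,0.63,0,0,0],[0.03,0,0.63,0,0,0],[0.03,0,0.63,0,0,0],[0.03,0,0.63,0,0,0],[0.03,0,0.63,0,0,0],[0.03,0,0.63,0,0,0],[0.03,0,0.63,0,0,0]]' | sed -n 2p
python3 -m jog '[[0.03,0,0.5,0,0,0],[0.03,0,0.4,0,0,0],[0.01,0,0.2,0,0,0],[0,0,0.08,0,0,0],[0,0,0.06,0,0,0],[0,0,0,0,0,0],[0,0,0,0,0,0],[0,0,0,0,0,0]]'
python3 -c "
from h import *
print(lipnow())"
```

```text
position: [0.5195, 0.2196, 0.147]
t: 26.45
position: [0.5197, 0.22, 0.1173]
tool_rot: [0.0, 1.0, 0.011, -0.025]
force: [-0.2, -0.1, -1.2]
grip_width: 0.0231
grasp_force: 59.2
(array([0.6117, 0.2223, 0.0875]), 'h', array([0.0287, 0.4529]), 'pitch', 0.0491, 'yaw', 0.0211)
```

```bash
python3 -m jog '[[0,0,0.04,0,0,0],[0,0,0.04,0,0,0],[0,0,0.04,0,0,0],[0,0,0.04,0,0,0],[0,0,0.04,0,0,0],[0,0,0.04,0,0,0],[0,0,0.04,0,0,0],[0,0,0.04,0,0,0]]'
python3 -c "
from h import *
print(lipnow(),read_state()['wrist_torque'])"
```

```text
t: 27.25
position: [0.5188, 0.2199, 0.1091]
tool_rot: [0.0, 1.0, 0.011, -0.025]
force: [-3.7, -0.0, 4.8]
grip_width: 0.023
grasp_force: 60.0
(array([0.6108, 0.2222, 0.0792]), 'h', array([0.0278, 0.4528]), 'pitch', 0.0506, 'yaw', 0.021) [-0.09065887  0.04409089 -0.10382493]
```

```bash
python3 -c "
from h import *
p,Rm=cur(); print(rows(p,Rm,*target(0.01,.021,[.6108,.2222,.0802]),6).tolist())"
```

```text
[-0.007, 0.0, 0.019, 0.0, 0.068, 0.0]
```

```bash
python3 -m jog '[[-0.007,0,0.019,0,0.068,0],[-0.007,0,0.019,0,0.068,0],[-0.007,0,0.019,0,0.068,0],[-0.007,0,0.019,0,0.068,0],[-0.007,0,0.019,0,0.068,0],[-0.007,0,0.019,0,0.068,0],[0,0,0,0,0,0],[0,0,0,0,0,0]]'
python3 -c "
from h import *
print(lipnow(),read_state()['wrist_torque'])"
```

```text
t: 28.05
position: [0.5179, 0.2198, 0.1059]
tool_rot: [0.0, 1.0, 0.011, -0.004]
force: [-0.0, -0.1, -0.6]
grip_width: 0.023
grasp_force: 59.5
(array([0.6111, 0.2222, 0.0799]), 'h', array([0.0281, 0.4528]), 'pitch', 0.009, 'yaw', 0.0211) [-0.00392234 -0.12988928 -0.04004694]
```

```bash
python3 -m jog '[[0,0,0,0,0,0],[0,0,0,0,0,0],[0,0,0,0,0,0],[0,0,0,0,0,0],[0,0,0,0,0,0],[0,0,0,0,0,0],[0,0,0,0,0,0],[0,0,0,0,0,0]]' 1 | tail -3
python3 -m jog '[[0,0,-0.3,0,0,0],[0,0,-0.6,0,0,0],[0,0,-0.8,0,0,0],[0,0,-0.8,0,0,0],[0,0,-0.8,0,0,0],[0,0,-0.8,0,0,0],[0,0,-0.8,0,0,0],[0,0,-0.8,0,0,0]]'
python3 - <<'E'
from h import *
snap('wrist','w8.png'); snap('side','d8.png');snap('scene','s8.png')
o=np.zeros((600,800,3),np.uint8); f=lambda n:cv2.imread('pics/'+n)
o[:300,:400]=cv2.resize(f('w8.png'),(400,300)); o[:300,400:]=cv2.resize(f('d8.png')[190:340,180:380],(400,300),interpolation=2); o[300:,:400]=cv2.resize(f('s8.png'),(400,300)); o[300:,400:]=cv2.resize(f('s8.png')[290:365,175:275],(400,300),interpolation=2)
cv2.imwrite('pics/c8.png',o)
E
```

```text
force: [0.3, 0.1, -0.8]
grip_width: 0.0854
grasp_force: 0.0
t: 29.65
position: [0.5194, 0.2199, 0.251]
tool_rot: [-0.0, 1.0, 0.011, -0.004]
force: [-0.0, -0.3, 0.2]
grip_width: 0.0852
grasp_force: 0.0
```

View pics/c8.png

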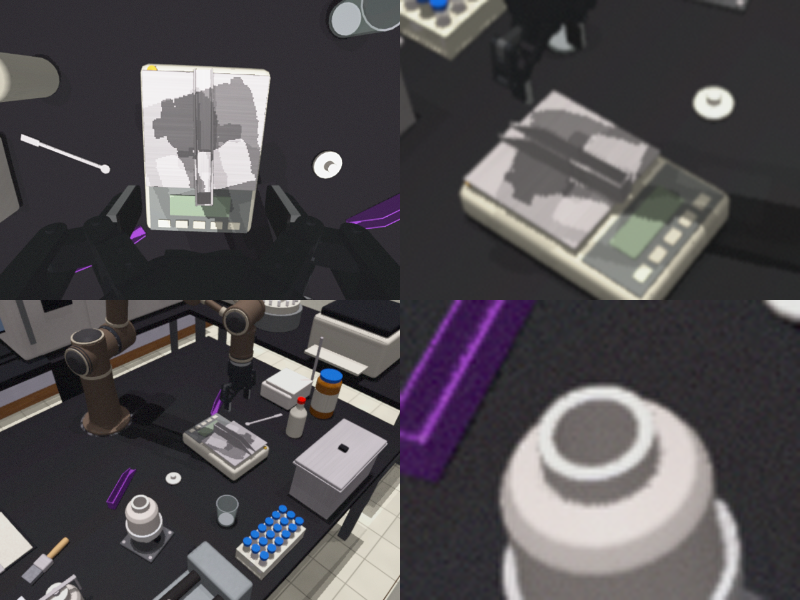

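The chute lies upright and empty on the middle of the pan. The lid and beaker have not moved, and no cylinder lies on the bench.

```bash
python3 -c "from bench import *; print(close_job())"
```

```text
the job is handed in; nothing more can be done
None
```

I tipped the cylinders into the jar with the spout resting on the rim, laid the empty chute back upright on the middle of the pan, let go and handed the job in; the rim force peaked at about 13 N on first contact (limit 15 N), I could not see the cylinders inside the jar, and no verdict came back.

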